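# Make up two tray kits from the kitchen stock

### The job

Make up two kits from the stock on the steel counter. Into the rectangular two-bay tray go the big round tin in one bay, with the small round tin stacked on top inside the raised rim of its lid, and the shaker in the other bay; into the round tray go the oblong tin and the lidded pot, side by side. Set everything down upright and flat on the tray floor (the small tin flat on the big one's lid), and leave the label roll and the bowl where they are.

Things in the scene. Friction and masses are not known exactly. Their poses are not given: they have to be found in the camera images.
- bay_tray: Origin: centre of its underside; z up. Rectangular plastic tray, black floor, grey walls and divider, 118 (its x) by 204 (its y) by 14 mm high, fixed to the counter. Walls 4 mm, floor 3 mm thick. A 4 mm divider along its x axis, as high as the walls, parts it into two equal bays, each 110 mm (x) by 96 mm (y) inside, their centres at y = +50 and -50 mm.
- round_tray: Origin: centre of its underside; z up. Round plastic tray, black floor, grey wall, outer diameter 172 mm, inner 164 mm, 14 mm high, floor 3 mm thick, fixed to the counter.
- big_tin: Origin: centre of its underside; z up. Heavy round steel tin, the largest round one: diameter 66 mm, 44 mm high over all, about 0.42 kg. Its flat lid lies 40 mm above the underside, inside a raised rim 4 mm high with inner diameter 56 mm.
- small_tin: Origin: centre of its underside; z up. Light low round steel tin, diameter 40 mm, 30 mm high, about 0.09 kg, flat lid with a small paper label.
- shaker: Origin: centre of its underside; z up. Steel shaker, the tallest of the stock: straight-sided, diameter 50 mm up to 54 mm height, then tapering to a flat top with a circle of holes at 70 mm; about 0.18 kg.
- oblong_tin: Origin: centre of its underside; z up. Oblong steel tin with a paper label on the lid: 74 mm (its x) by 48 mm (its y), 35 mm high, about 0.3 kg.
- pot: Origin: centre of its underside; z up. Small white ceramic pot with a flat steel lid: diameter 44 mm, 55 mm high, about 0.17 kg.
- label_roll: Origin: centre of its underside; z up. Bystander: loose roll of blank white paper labels standing on its end, diameter 70 mm, 55 mm high, on the far side of the trays. Leave it alone.
- bowl: Origin: centre of its underside; z up. Bystander: loose empty steel bowl, diameter 100 mm, 45 mm high, at the left of the stock. Leave it alone.
- clipboard: Origin: centre of its underside; z up. Bystander: blue clipboard with a yellow pad, 320 (its x) by 230 mm, at most 16 mm high, fixed to the counter at the right. Not part of the job.

How it is judged:
At the end, for the whole second after the job is handed in: Big tin and shaker on the floor of the two-bay tray (within 3 mm), one per bay; small tin flat on the big tin's lid inside its rim, centres within 12 mm; oblong tin and pot on the floor of the round tray, centres within 65 mm of its middle; all upright within 0.08 rad and at rest (x of big_tin in the frame of bay_tray between -0.05 and 0.05 m and y of big_tin in the frame of bay_tray between -0.1 and 0.1 m and z of big_tin in the frame of bay_tray between 0 and 0.006 m and x of shaker in the frame of bay_tray between -0.05 and 0.05 m and y of shaker in the frame of bay_tray between -0.1 and 0.1 m and z of shaker in the frame of bay_tray between 0 and 0.006 m and ((y of big_tin in the frame of bay_tray above 0 m and y of shaker in the frame of bay_tray below 0 m) or (y of big_tin in the frame of bay_tray below 0 m and y of shaker in the frame of bay_tray above 0 m)) and horizontal distance between small_tin and big_tin below 0.012 m and z of small_tin in the frame of big_tin between 0.036 and 0.0425 m and horizontal distance between each of oblong_tin, pot and round_tray below 0.065 m and z of oblong_tin in the frame of round_tray between 0 and 0.006 m and z of pot in the frame of round_tray between 0 and 0.006 m and angle between each of big_tin, small_tin, shaker, oblong_tin, pot's own z axis and vertical below 0.08 rad and linear speed of each of big_tin, small_tin, shaker, oblong_tin, pot below 0.02 m/s and angular speed of each of big_tin, small_tin, shaker, oblong_tin, pot below 0.2 rad/s); the robot touches nothing.
It fails at once if the label roll is pushed more than 20 mm (distance of label_roll from where it was at the start of the episode above 0.02 m).
It fails at once if the bowl is pushed more than 20 mm (distance of bowl from where it was at the start of the episode above 0.02 m).
It also fails if it takes over 122 s, if anything falls off the work surface, if the arm or the gripper's body presses on something with over 40 N, if the wrist force passes 120 N, or if a joint passes its speed limit or range.

### The arm

A 7-joint arm with a two-finger parallel gripper is mounted at the origin on the work surface. World frame = base frame: x ahead of the robot, y to its left, z up, the work surface at z = 0. Lengths are in m, angles in rad, forces in N, time in s.
With the tool pointing down it reaches from about 0.425 to 0.8 m from the base axis. Payload 8.3 kg.
Tool frame: the origin (TCP) lies on the front face of the gripper's body, between the roots of the fingers; the fingertips stand 73 mm ahead of it and the grasp point (between the pads) lies 54 mm ahead of it; z points along the fingers, y is the line along which they close (so a half turn about z gives the same grasp; the last joint's range is limited). The gripper opens to 85 mm and grips with 20 to 120 N. Pads are 22 mm wide; open, the fingers measure 114 mm over their backs; the gripper's body (76 mm by 85 mm) begins 54 mm behind the grasp point. The pads swing forward as they close: fully open they stand 13 mm farther back than shut.
Start: joints at [1.157, 0.383, 0.016, 1.37, -0.006, 1.388, -0.046], TCP at [0.215, -0.587, 0.304] pointing down, gripper open.
Joint ranges: [-2.95, 2.95], [-0.25, 2.06], [-1.52, 1.56], [0.18, 2.33], [-1.44, 4.58], [0.02, 2.06], [-3.01, 3.01]. Speed limits (rad/s): [2.39, 2.39, 3.01, 3.01, 3.14, 3.14, 3.14].

### API

Orientations are given as a rotation vector (axis times angle).
In Python, from bench import * gives the robot as it stands. Calls block until the motion is done:
- move_to(position, orientation): joint-space move of the TCP to a pose.
- move_linear(position, attitude=None, rate=0.15, stop_force=None): straight line of the TCP; attitude=None keeps the orientation; rate is the mean speed in m/s. With stop_force (N) it stops when the force on the tool has changed by that much, and returns True; else False.
- goto_joints(angles): joint-space move.
- grip(opening, effort=None): finger opening in m; effort is the grip in N (None keeps the last); returns when the fingers have stopped.
- sleep(seconds).
- solve_ik(position, orientation): joint angles nearest the present ones, or None.
- get_image(name): name is "side" or "top" or "wrist"; returns the picture (420x560x3 uint8, red, green, blue); there is no depth.
- get_calibration(name): a dict with "mtx" (3x3 intrinsics, pixels), "rvec" (rotation vector, rad) and "tvec" (3), from world to camera coordinates, as OpenCV has them. Camera axes: x right, y down, z forward; pixel columns grow to the right and rows downward; lengths in m; the calibration is good to about 2 mm. A picture is of the moment at which its call begins: read the wrist's pose just before it. get_calibration takes no time and is no camera call; for the wrist camera it gives the pose at the moment of the call.
A pose or a line that the arm cannot do raises Unreachable and nothing moves.
- close_job(): hands the job in; it is judged then, once.
Trained networks look in the newest picture that a camera, given by its name, has taken for a name from the list of things; names that differ only in an ending like _2 or _b are one class to them, and where a whole thing is asked for, a point or a joint stands for the part that bears it (a point fixed in the world has none). Each returns a list of dicts, best first, with "confidence" (0 to 1); they miss things now and then, are a little off and sometimes report something else, mostly with a low value. They report only what shows in the picture. A call takes as long as a camera call.
- boxes_of(camera, target): "location" ([column, row] in pixels, amid what is visible of it).
- place_of(camera, target): "location" ([column, row] in pixels: a listed point, or the origin of a listed thing).
Readings, each from a call of its own:
- current_time_s(): time.
- current_qpos(): joint angles.
- current_qvel(): joint speeds.
- current_joint_efforts(): joint torques, N m.
- current_eef_pos(): TCP position.
- current_tcp_rot(): TCP orientation.
- current_force(): force on the tool from outside, world axes, zero at the start.
- current_ft_torque(): the same for the moment, N m.
- current_gripper_width(): finger opening in m.
- current_finger_force(): force on a finger pad.
Only numpy, scipy, OpenCV 4.12 (cv2) and the standard library are available. Lean on these libraries where they do the work, as an engineer would, in place of code of your own. Each camera call takes 0.05 s, during which the arm holds its last target. There are 200 camera calls.

## Working session

There is one attempt and no reset: what is moved stays moved. The work goes in short steps, each a Python script; the robot and the scene stay as the last script left them, time stands still between calls to the robot, and variables do not carry over. Pictures are saved under pics/ and viewed, at most 14 in all, crops included, and the job is handed in when it is done.

```bash
ls; mkdir -p pics; cat > h.py <<'E'
from bench import *
import numpy as np, cv2
from scipy.spatial.transform import Rotation as R
def cal(n):
    c=get_calibration(n); return np.array(c["mtx"],float),cv2.Rodrigues(np.array(c["rvec"],float))[0],np.array(c["tvec"],float).ravel()
def ray(c,p):
    K,Rm,t=c; d=Rm.T@np.linalg.solve(K,[p[0],p[1],1.]); return -Rm.T@t,d
def at_z(c,p,z):
    o,d=ray(c,p); return o+d*(z-o[2])/d[2]
def tri(l):
    A=np.zeros((3,3));b=np.zeros(3);rs=[]
    for c,p in l:
        o,d=ray(c,p); d=d/np.linalg.norm(d); P=np.eye(3)-np.outer(d,d); A+=P;b+=P@o; rs.append((P,o))
    x=np.linalg.solve(A,b); return x,max(np.linalg.norm(P@(x-o)) for P,o in rs)
def save(n,im): cv2.imwrite(f"pics/{n}.png",cv2.cvtColor(im,cv2.COLOR_RGB2BGR))
NAMES="bay_tray round_tray big_tin small_tin shaker oblong_tin pot label_roll bowl clipboard".split()
E
python3 - <<'E'
from h import *
ims={n:get_image(n) for n in("top","side")}
save("both0",np.hstack([cv2.resize(ims["top"],(400,300)),cv2.resize(ims["side"],(400,300))]))
for n in ims: save(n+"0",ims[n])
C={n:cal(n) for n in ims}
for n in C: print(n,-C[n][1].T@C[n][2])
for o in NAMES:
    r={n:place_of(n,o)[:2] for n in C}
    s={n:[(np.round(d["location"]).tolist(),round(d["confidence"],2)) for d in r[n]] for n in r}
    print(o,s, *( [np.round(v,4) for v in tri([(C[n],r[n][0]["location"]) for n in C])] if all(r.values()) else []))
print(current_tcp_rot(),current_time_s())
E
```

```text
pics
top [ 0.48991664 -0.05281363  1.55626044]
side [0.16676695 0.62103479 1.03503974]
bay_tray {'top': [([301.0, 180.0], 0.95)], 'side': [([278.0, 200.0], 0.62), ([352.0, 196.0], 0.43)]} [ 0.6595 -0.1374  0.004 ] 0.0036
round_tray {'top': [([198.0, 183.0], 0.85), ([150.0, 261.0], 0.26)], 'side': [([229.0, 262.0], 0.61)]} [0.6439 0.1614 0.0091] 0.0011
big_tin {'top': [([256.0, 235.0], 0.96)], 'side': [([302.0, 247.0], 0.56)]} [ 0.4917 -0.0109  0.0078] 0.0034
small_tin {'top': [([148.0, 260.0], 0.49)], 'side': [([260.0, 338.0], 0.76)]} [0.4215 0.3011 0.0126] 0.0035
shaker {'top': [([354.0, 247.0], 0.64)], 'side': [([351.0, 198.0], 0.55)]} [ 0.4608 -0.2941 -0.002 ] 0.0011
oblong_tin {'top': [([301.0, 242.0], 0.61)], 'side': [([326.0, 223.0], 0.72)]} [ 0.4754 -0.1396  0.0054] 0.002
pot {'top': [([204.0, 246.0], 0.54), ([356.0, 246.0], 0.4)], 'side': [([281.0, 288.0], 0.76)]} [0.4638 0.1423 0.0039] 0.0018
label_roll {'top': [([273.0, 131.0], 0.72)], 'side': [([237.0, 199.0], 0.59)]} [ 7.942e-01 -5.770e-02  6.000e-04] 0.006
bowl {'top': [([103.0, 231.0], 0.78)], 'side': [([202.0, 366.0], 0.56)]} [ 0.5051  0.4383 -0.0017] 0.0044
clipboard {'top': [([456.0, 228.0], 0.66), ([303.0, 240.0], 0.65)], 'side': [([370.0, 145.0], 0.59)]} [ 0.5239 -0.5907  0.0009] 0.0028
[-3.09330429e+00 -5.48172121e-01 -7.25882363e-05] 1.1
```

View pics/top0.png

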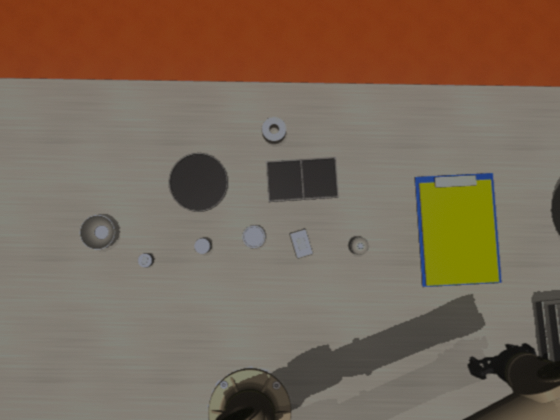

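View pics/side0.png

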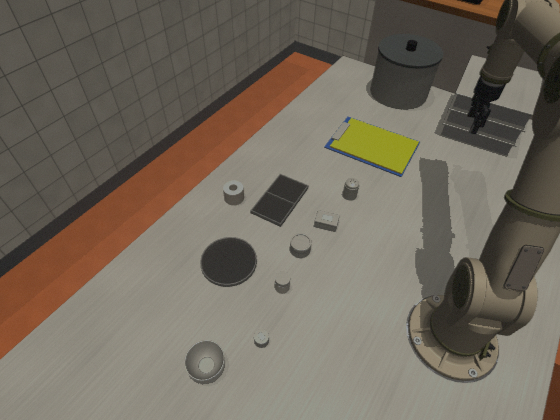

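The top view shows the stock row at rows 231–260: bowl (99,231), small tin (146,260), pot (203,246), big tin (255,237), oblong tin (301,243) and shaker (358,246). The trays are at (198,182) and (302,180), and the label roll is at (274,130). The side view agrees, so the network fixes are all plausible. Next is a wrist camera sweep to refine them.

```bash
cat >> h.py <<'E'
def down(yaw): return (R.from_euler('z',yaw)*R.from_euler('x',np.pi)).as_rotvec()
E
python3 - <<'E'
from h import *
import pickle
G=dict(bay_tray=[.6595,-.1374,0],round_tray=[.644,.161,0],big_tin=[.4917,-.011,0],small_tin=[.4215,.301,0],shaker=[.461,-.294,0],oblong_tin=[.475,-.14,0],pot=[.464,.142,0])
c=cal("wrist");T=current_eef_pos();Rt=R.from_rotvec(current_tcp_rot())
print("cam in tcp",Rt.inv().apply(-c[1].T@c[2]-T),"axis",Rt.inv().apply(c[1][2]),c[0][0,0])
obs={n:[] for n in G}; k=0
for p in [(.5,-.26),(.52,-.12),(.52,0.02),(.52,.15),(.48,.27)]:
    try: move_to([*p,.30],down(0))
    except Unreachable as e: print(p,e); continue
    sleep(.2); c=cal("wrist"); im=get_image("wrist"); save(f"w{k}",im); pickle.dump(c,open(f"w{k}.pkl","wb"))
    for n,g in G.items():
        q=c[1]@np.array(g)+c[2]; q=c[0]@q; q=q[:2]/q[2]
        if 15<q[0]<545 and 15<q[1]<405:
            r=place_of("wrist",n)
            r=[d for d in r if np.hypot(*(np.array(d["location"])-q))<60]
            if r: obs[n].append((k,c,np.array(r[0]["location"]),r[0]["confidence"]))
            else: print("miss",k,n)
    k+=1
for n in obs:
    o=obs[n]; print(n,[(a,b[2:] and np.round(p).tolist(),round(f,2),np.round(at_z(b,p,0)[:2],4)) for a,b,p,f in o])
    if len(o)>1: print("  ",*tri([(b,p) for a,b,p,f in o]))
pickle.dump(obs,open("obs.pkl","wb")); print(current_time_s())
def small(i): return cv2.resize(cv2.imread(f"pics/w{i}.png"),(400,300))
cv2.imwrite("pics/m1.png",np.vstack([np.hstack([small(0),small(1)]),np.hstack([small(2),small(4 if k>4 else 3)])]))
E
```

```text
cam in tcp [ 0.0803779   0.00029929 -0.0708775 ] axis [-3.10659726e-01  3.42233787e-04  9.50521129e-01] 321.6055625496247
bay_tray [(0, [162.0, 23.0], 0.65, array([ 0.6611, -0.1399])), (1, [298.0, 44.0], 0.77, array([ 0.6617, -0.1401])), (2, [433.0, 44.0], 0.68, array([ 0.6616, -0.1397]))]
   [ 6.61511724e-01 -1.39894642e-01 -2.87278954e-04] 0.00034308625955398013
round_tray [(2, [150.0, 59.0], 0.76, array([0.6482, 0.1557])), (3, [271.0, 60.0], 0.77, array([0.6479, 0.1589])), (4, [392.0, 14.0], 0.88, array([0.6496, 0.1562]))]
   [ 6.48592384e-01  1.57041973e-01 -3.86713647e-04] 0.0019705161912070366
big_tin [(0, [64.0, 180.0], 0.82, array([ 0.4982, -0.0058])), (1, [184.0, 200.0], 0.84, array([ 0.4936, -0.005 ])), (2, [300.0, 198.0], 0.93, array([ 0.4969, -0.0039])), (3, [411.0, 199.0], 0.72, array([ 0.4948, -0.0075])), (4, [516.0, 167.0], 0.69, array([ 0.4937, -0.0046]))]
   [ 4.95516944e-01 -5.26152395e-03  2.57651107e-04] 0.0026803362561703386
small_tin [(2, [56.0, 257.0], 0.63, array([0.4197, 0.3052])), (3, [157.0, 258.0], 0.65, array([0.4189, 0.3061])), (4, [254.0, 229.0], 0.55, 
[... 181 characters left out ...]
.4643, -0.3005])), (2, [544.0, 220.0], 0.72, array([ 0.4677, -0.3035]))]
   [ 0.46576813 -0.30536197 -0.00417559] 0.004179417724362002
oblong_tin [(0, [183.0, 199.0], 0.77, array([ 0.4751, -0.144 ])), (1, [295.0, 216.0], 0.83, array([ 0.4741, -0.139 ])), (2, [410.0, 215.0], 0.93, array([ 0.4744, -0.1392])), (3, [521.0, 215.0], 0.86, array([ 0.4744, -0.1435]))]
   [ 0.47421605 -0.14139409 -0.0009047 ] 0.002369764951807785
pot [(1, [69.0, 225.0], 0.85, array([0.4625, 0.139 ])), (2, [183.0, 227.0], 0.68, array([0.46  , 0.1389])), (3, [288.0, 224.0], 0.87, array([0.4633, 0.1401])), (4, [391.0, 195.0], 0.94, array([0.4609, 0.137 ]))]
   [0.46210871 0.13860986 0.00128128] 0.0021621857747800375
7.6
```

View pics/m1.png

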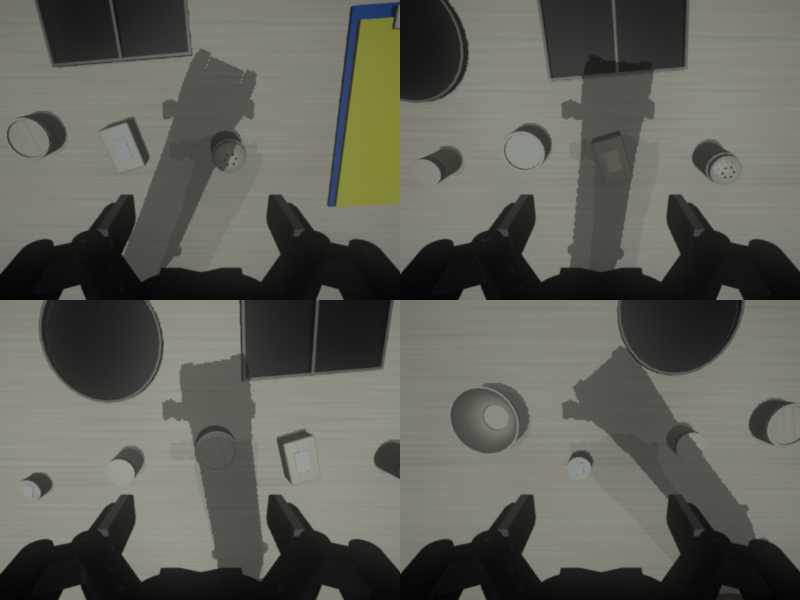

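The wrist montage confirms the layout: big tin at (215,447), oblong at (299,457) with its label, shaker at (228,152), small tin at (579,464) and pot at (125,470). All bases triangulate to z≈0, so I'll compute the yaws and lid heights and take the big tin.

```bash
cat >> h.py <<'E'
def pick(p,h,yaw,effort,open_=.085):
    grip(open_); move_to([p[0],p[1],h+.054+.09],down(yaw))
    hit=move_linear([p[0],p[1],h+.054],rate=.12,stop_force=15)
    grip(0.0,effort); w=current_gripper_width()
    move_linear([p[0],p[1],.24],rate=.2); sleep(.15)
    print("pick hit",hit,"w",round(w,4),round(current_gripper_width(),4),"F",np.round(current_force(),2),"t",current_time_s())
def place(p,h,yaw,floor,open_):
    z=floor+h+.054
    move_to([p[0],p[1],.25],down(yaw)); move_linear([p[0],p[1],z+.015],rate=.15)
    hit=move_linear([p[0],p[1],z-.004],rate=.03,stop_force=4)
    e=current_eef_pos(); print("place hit",hit,"floor z",round(e[2]-h-.054,4),np.round(e[:2],4))
    grip(open_); move_linear([p[0],p[1],max(z+.08,.2)],rate=.2); print("t",current_time_s())
E
python3 - <<'E'
from h import *
import pickle
c=[pickle.load(open(f"w{i}.pkl","rb")) for i in range(5)]; s=1.4
e=[at_z(c[1],np.array(p)*s,.014) for p in((152,78),(286,67))]; d=e[0]-e[1]; print("tray y-dir yaw from near edge",-np.arctan2(d[0],d[1]),np.linalg.norm(d))
d=at_z(c[2],np.array((280,136))*s,.035)-at_z(c[2],np.array((290,180))*s,.035); print("oblong yaw",np.arctan2(d[1],d[0]),np.linalg.norm(d))
im=[cv2.imread(f"pics/w{i}.png") for i in range(5)]
# crops x3 for lid corners
a=im[2][160:270,370:470]; b=im[0][150:260,120:220]
cv2.imwrite("pics/ob.png",cv2.resize(np.hstack([a,b]),None,fx=4,fy=4,interpolation=cv2.INTER_CUBIC))
pick([.4955,-.0053],.026,0,70)
E
```

```text
tray y-dir yaw from near edge 0.07489312025805339 0.1971061415695981
oblong yaw 0.3142537711957062 0.07646693530332205
pick hit False w 0.0646 0.0649 F [-0.06 -0.34 -4.55] t 11.3083
```

View pics/ob.png

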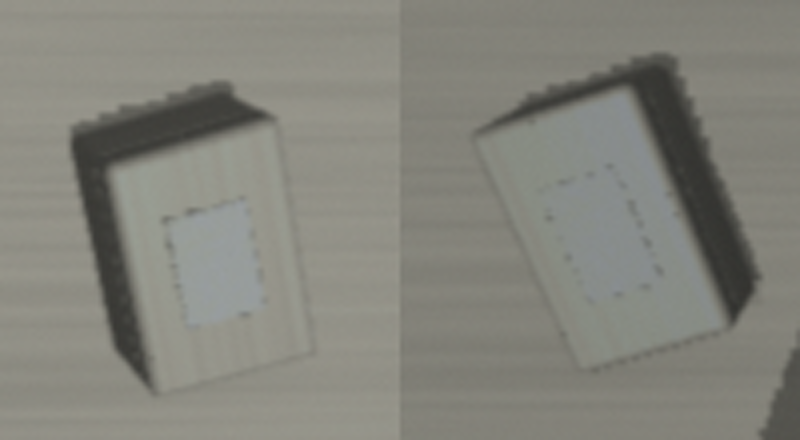

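The crops show the oblong lid clearly. In w2 its corners are at crop (108,165), (277,120), (314,352), (156,393); in w0 they are at (72,135), (230,85), (328,328), (185,370). The big tin is in hand at 4.6 N, so I'll place it and triangulate the oblong.

```bash
python3 - <<'E'
from h import *
import pickle
c=[pickle.load(open(f"w{i}.pkl","rb")) for i in range(5)]
A=np.array([(108,165),(277,120),(314,352),(156,393)])/4+(370,160)
B=np.array([(72,135),(230,85),(328,328),(185,370)])/4+(120,150)
P=[tri([(c[2],a),(c[0],b)]) for a,b in zip(A,B)]
X=np.array([p[0] for p in P]); print(np.round(X,4)); print("ctr",X.mean(0)); d=X[0]+X[1]-X[2]-X[3]; print("yaw",np.arctan2(d[1],d[0]),np.linalg.norm(d)/2)
t=np.array([.6615,-.1399]); place(t+.05*np.array([-np.sin(.075),np.cos(.075)]),.026,0,.003,.082)
move_to([.58,-.088,.25],down(0)); sleep(.2)
cc=cal("wrist"); im=get_image("wrist"); save("big",im); pickle.dump(cc,open("big.pkl","wb"))
L=[]
for n in("big_tin","bay_tray"):
    r=place_of("wrist",n); print(n,[(np.round(q["location"]),q["confidence"],np.round(at_z(cc,q["location"],.003),4)) for q in r[:1]])
E
```

```text
[[ 0.502  -0.108   0.034 ]
 [ 0.5151 -0.1519  0.0347]
 [ 0.4467 -0.1725  0.035 ]
 [ 0.4328 -0.13    0.0326]]
ctr [ 0.47414669 -0.14061388  0.03408286]
yaw 0.3003077022631934 0.07202845700206432
place hit True floor z 0.0046 [ 0.6578 -0.0901]
t 14.775
big_tin [(array([285., 111.]), 0.95, array([ 0.6565, -0.0917,  0.003 ]))]
bay_tray [(array([337., 106.]), 0.84, array([ 0.6603, -0.1398,  0.003 ]))]
```

View pics/big.png

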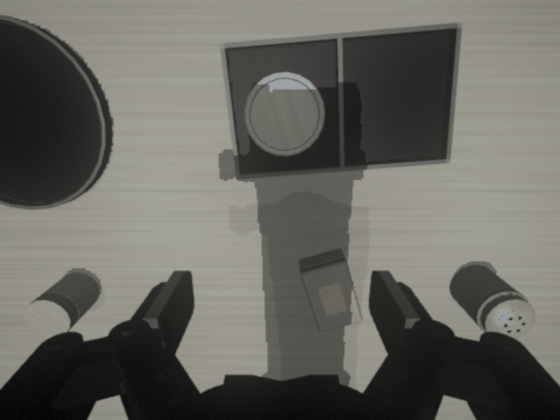

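The picture shows the big tin standing inside the left bay, with its rim circle at cols 244–325 and rows 71–157, clear of the divider at col 341. The oblong tin and shaker are undisturbed. Next I'll take a closer look at the small tin and pick it.

```bash
python3 - <<'E'
from h import *
import pickle
cc=pickle.load(open("big.pkl","rb")); print("lid ctr",at_z(cc,(284.5,114),.047))
O=[]
for p in[(.43,.27),(.45,.32)]:
    move_to([*p,.2],down(0)); sleep(.2); c=cal("wrist"); im=get_image("wrist"); r=place_of("wrist","small_tin")[0]; O.append((c,r["location"])); print(np.round(r["location"]),r["confidence"],at_z(c,r["location"],0))
save("small",im); x,e=tri(O); print(x,e)
x=np.mean([at_z(c,q,0) for c,q in O],0); print(x)
assert np.hypot(x[0]-.42,x[1]-.303)<.008
pick(x,.024,0,40)
E
```

```text
lid ctr [ 0.65444644 -0.09068574  0.047     ]
[240. 213.] 0.77 [0.42185058 0.30570315 0.        ]
[298. 232.] 0.87 [0.42229071 0.3029363  0.        ]
[0.42645716 0.30383497 0.01204589] 0.0006355880346742969
[0.42207064 0.30431972 0.        ]
pick hit False w 0.0387 0.0386 F [-0.43 -0.43 -2.4 ] t 20.9917
```

View pics/small.png

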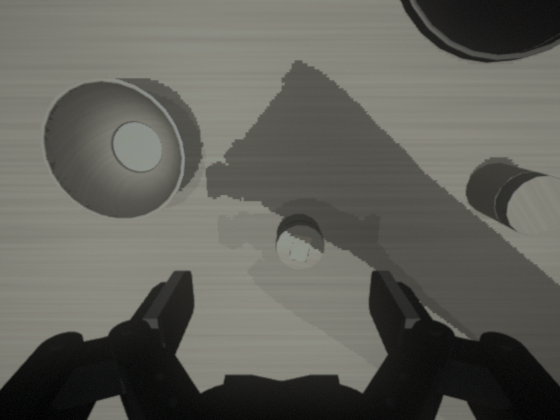

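The picture shows the small tin's lid centred near (300,246), and the bowl is untouched at (115,148). I'll work out the in-hand offset from this view, then stack.

```bash
python3 - <<'E'
from h import *
K,Rm,t=cal("wrist"); e=np.array(current_eef_pos()); t2=t-Rm@(np.array([.45,.32,.2])-e)
l=at_z((K,Rm,t2),(300,246),.030); print("lid ctr",l)
dx=np.clip((l[0]-.42207)/2,-.003,.003); print("dx",dx)
place([.6562-dx,-.0904],.024,0,.043,.056)
move_to([.56,-.09,.22],down(0)); sleep(.2); im=get_image("wrist"); c=cal("wrist"); save("stack",im[0:260,120:480]); 
for n,z in(("small_tin",.043),("big_tin",.003)):
    print(n,[(q["location"],q["confidence"],at_z(c,q["location"],z)) for q in place_of("wrist",n)[:1]])
E
```

```text
lid ctr [0.42190859 0.30417515 0.03      ]
dx -8.070407074364794e-05
place hit True floor z 0.0438 [ 0.6564 -0.0905]
t 24.95
small_tin [([285.4, 86.4], 0.58, array([ 0.65468303, -0.09286587,  0.043     ]))]
big_tin [([59.1, 289.6], 0.34, array([0.46327815, 0.13684719, 0.003     ]))]
```

View pics/stack.png

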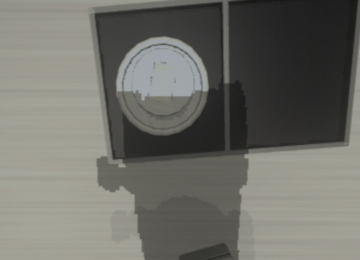

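The small tin sits concentric inside the big tin's rim, at about crop (163,82). Next are the shaker and the oblong tin.

```bash
python3 - <<'E'
from h import *
def look(n,p,g):
    move_to([*p,.25],down(0)); sleep(.2); c=cal("wrist"); get_image("wrist"); r=place_of("wrist",n)
    r=[at_z(c,q["location"],0)[:2] for q in r]; r=[x for x in r if np.hypot(*(x-g))<.01]; print(n,r); return (r[0]+np.array(g))/2 if r else np.array(g)
x=look("shaker",(.47,-.29),(.467,-.304))
pick(x,.034,0,50)
t=np.array([.6610,-.1399]); place(t-.05*np.array([-np.sin(.075),np.cos(.075)]),.034,0,.003,.068)
pick([.4742,-.1407],.021,.30,60)
place([.6483,.157-.032],.021,0,.003,.066)
E
```

```text
shaker [array([ 0.47000456, -0.30179379])]
pick hit False w 0.049 0.0492 F [ 0.26 -0.05 -1.82] t 30.15
place hit True floor z 0.0041 [ 0.6648 -0.1898]
t 33.6833
pick hit False w 0.0474 0.047 F [-0.2   0.35 -3.7 ] t 37.275
place hit True floor z 0.0039 [0.6484 0.125 ]
t 41.2667
```

```bash
python3 - <<'E'
from h import *
pick([.462,.1386],.034,np.pi/2,50)
place([.6483,.157+.040],.034,np.pi/2,.003,.062)
print(current_qpos())
move_to([.5,.0,.36],down(0)); sleep(.3)
K=get_image("wrist"); T=get_image("top"); S=get_image("side"); C={n:cal(n) for n in("top","side")}
for n in NAMES[:9]:
    print(n,*[np.round(v,4) for v in tri([(C[k],place_of(k,n)[0]["location"]) for k in C])])
save("end",np.vstack([np.hstack([cv2.resize(K,(400,300)),cv2.resize(T[110:290,80:400],(400,225)) if 0 else cv2.resize(T[100:280,160:400],(400,300))]),cv2.resize(S[150:300,160:400],(800,300)) if 0 else np.hstack([cv2.resize(S[150:300,190:390],(400,300)),np.zeros((300,400,3),np.uint8)])]))
print(current_time_s())
E
```

```text
pick hit False w 0.0425 0.0424 F [-0.65 -0.28 -2.06] t 45.2583
place hit True floor z 0.0034 [0.6487 0.1969]
t 48.6833
[ 0.24466915  0.76946036 -0.99343746  1.31497634  0.63482795  1.38708534
 -0.72546531]
bay_tray [ 0.6634 -0.1475 -0.0111] 0.0034Traceback (most recent call last):
  File "<stdin>", line 8, in <module>
IndexError: list index out of range
```

```bash
python3 - <<'E'
from h import *
K=get_image("wrist"); T=get_image("top"); S=get_image("side")
r=lambda a:cv2.resize(a,(400,300),interpolation=cv2.INTER_CUBIC)
save("end",np.vstack([np.hstack([r(K),r(T[100:280,160:400])]),np.hstack([r(S[160:310,190:390]),r(S[160:400,160:390])])]))
c=cal("wrist")
for n in NAMES[:9]:
    print(n,[(np.round(q["location"]),round(q["confidence"],2),np.round(at_z(c,q["location"],.043 if n=="small_tin" else .003),4)) for q in place_of("wrist",n)[:1]])
E
```

```text
bay_tray [(array([399.,  35.]), 0.58, array([ 0.6613, -0.14  ,  0.003 ]))]
round_tray [(array([148.,  46.]), 0.79, array([0.6493, 0.1594, 0.003 ]))]
big_tin [(array([359.,  40.]), 0.95, array([ 0.6561, -0.0931,  0.003 ]))]
small_tin [(array([366.,  34.]), 0.69, array([ 0.6546, -0.0921,  0.043 ]))]
shaker [(array([443.,  32.]), 0.83, array([ 0.6649, -0.1919,  0.003 ]))]
oblong_tin [(array([178.,  50.]), 0.81, array([0.6454, 0.1242, 0.003 ]))]
pot [(array([118.,  48.]), 0.91, array([0.6473, 0.1957, 0.003 ]))]
label_roll []
bowl []
```

View pics/end.png

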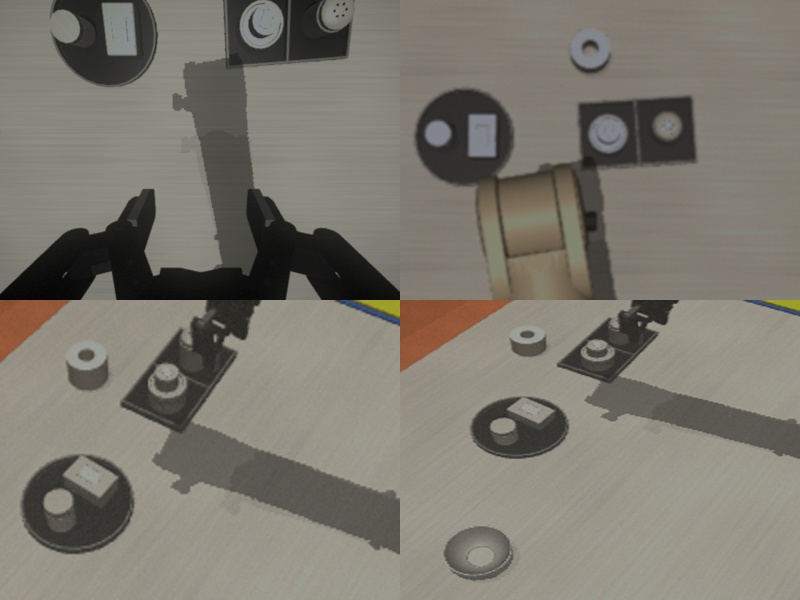

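Everything is in place and upright. In the side crop (lower left) the small tin sits inside the rim at (166,378), the oblong is at (92,478) and the pot at (59,508). The label roll and bowl are undisturbed.

```bash
python3 -c "
from bench import *
print(close_job(), current_time_s())"
```

```text
the job is handed in; nothing more can be done
the job is handed in; nothing more can be done
```

Both kits are made up as specified and the job is handed in; the final pictures showed all five items in place and upright and the label roll and bowl where they were, but the hand-in returned no verdict.

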